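# Pin the link into its fork and snap the retaining cap on

### The job

Take the steel pin out of its stand and put its plain end down through the hole of the fork bracket until the collar sits on the bracket, and let go of it. Then set the round snap cap over the pin's upper head, press it straight down until it clicks and sits fully home on the collar, and finish while still pressing the cap down firmly with the fingers: do not let go of it. Leave the other things on the worktop where they are.

Things in the scene. Friction and masses are not known exactly. Their poses are not given: they have to be found in the camera images.
- pin: loose steel pin, upright, 78 mm long, 80 g give or take. Origin on its axis at the underside of its collar, z up. Below: round shank, 10 mm diameter, 44 mm long, the last 6 mm tapering to 5 mm. Above: knurled collar 26 mm diameter, 14 mm tall (grip it here, past the head), neck 9 mm diameter, 8 mm tall, then a snap head. Starts upright in the stand, collar resting on the stand.
- pin_collar_top (a point): point on the pin's axis on the collar's top face, 14 mm above the pin's origin: the cap's underside comes to rest here. The snap head above it is widest (14 mm) from 10.5 to 12.5 mm above this point and tapers to 6 mm at its top, 20 mm above this point
- pin_stand: fixed black plastic stand: foot 70 x 70 x 8 mm, block 46 x 46 mm, top face 56 mm above the worktop, with one vertical 14 mm hole in which the pin stands. Origin on the worktop under the hole. Lift the pin 46 mm or more to clear it.
- bracket: fixed aluminium fork bracket with a steel link's eye held between its two lugs. Foot 100 x 84 x 8 mm, lugs 52 x 52 mm; nothing rises above the top lug, 62 mm up. The web lies at +x in its frame, the link's rod leaves at -y and ends 52 mm from the hole. One vertical 12.5 mm hole runs through lug, eye and lug, 3 mm chamfer on top. Origin on the worktop under the hole.
- bracket_hole (a point): centre of the hole's mouth on the flat top face of the bracket, 62 mm above the worktop; z up. The pin's collar underside comes to rest here.
- cap: loose round grey snap cap, 50 g give or take, standing on the worktop open side down. Origin at the centre of its open underside, z up. Brim 44 mm diameter, 4 mm thick at the bottom; above it a round body of 34 mm diameter up to the closed top, 30 mm above the origin: grip the body, fingertips just above the brim. Bore 17 mm wide, 26 mm deep, with spring balls inside.
- cap_balls (a point): point on the cap's axis 5.5 mm above its underside, level with the four spring balls in the bore. They ride over the pin's head: the push rises to about 10 to 17 N, then drops with a click some 7 to 5 mm before the cap reaches the collar; from there it slides on easily until it stops on the collar. Hold a push of about 10 N there.
- dowel_bush: bystander: loose flanged steel bush, 24 mm diameter, 18 mm tall, origin centre of underside; leave it
- grease_tin: bystander: loose round tin, 53 mm diameter, 26 mm tall, origin centre of underside; leave it
- specimen_mount: bystander: loose black round specimen mount, 30 mm diameter, 18 mm tall, origin centre of underside; leave it
- bolt: bystander: loose cap screw standing on its head, 13 mm diameter, 28 mm tall, origin centre of underside; leave it

How it is judged (in metres and radians):
On the way, in this order (a step that is already met when the one before it is completed fails the run):
1. the pin stands in the bracket's hole with its collar down on the bracket, let go (horizontal distance between pin and bracket_hole below 0.003 m and z of pin in the frame of bracket_hole between -0.003 and 0.002 m and angle between pin's own z axis and vertical below 0.06 rad and contact force between the fingers and pin below 0.1 N), for 0.2 s.
2. the cap has snapped over the head and sits on the collar (horizontal distance between cap and pin_collar_top below 0.003 m and z of cap in the frame of pin_collar_top between -0.003 and 0.002 m and angle between cap's own z axis and vertical below 0.08 rad and horizontal distance between pin and bracket_hole below 0.003 m and z of pin in the frame of bracket_hole between -0.003 and 0.002 m and angle between pin's own z axis and vertical below 0.06 rad), for 0.1 s.
At the end, for the whole second after the job is handed in: The pin is in the bracket's hole (within 3 mm sideways, collar within 2 mm of the top face, upright within 0.06 rad), the cap is home on the collar (within 3 mm sideways, 2 mm in height, 0.08 rad), the fingers still touch the cap and it is still pressed onto the pin with more than 4 N (all of step 2 and contact force between cap and pin above 4 N and contact force between the fingers and cap above 3 N); the arm keeps its last pose, push and grip.
It fails at once if the dowel bush is pushed more than 25 mm (distance of dowel_bush from where it was at the start of the episode above 0.025 m).
It fails at once if the grease tin is pushed more than 25 mm (distance of grease_tin from where it was at the start of the episode above 0.025 m).
It fails at once if the specimen mount is pushed more than 25 mm (distance of specimen_mount from where it was at the start of the episode above 0.025 m).
It fails at once if the bolt is pushed more than 25 mm (distance of bolt from where it was at the start of the episode above 0.025 m).
It also fails if it takes over 61 s, if anything falls off the work surface, if the arm or the gripper's body presses on something with over 40 N, if the wrist force passes 120 N, or if a joint passes its speed limit or range.

### The arm

A 6-joint arm with a two-finger parallel gripper is mounted at the origin on a cart in front of the work surface, level with it; the furniture and walls round the work are solid. World frame = base frame: x ahead of the robot, y to its left, z up, the work surface at z = 0. Lengths are in m, angles in degrees, forces in N, time in s.
With the tool pointing down it reaches from about 0.3 to 0.75 m from the base axis. Payload 8.5 kg.
Tool frame: the origin (TCP) lies at the centre of the arm's flange, where the gripper is bolted on; the fingertips stand 166 mm ahead of it and the grasp point (between the pads) lies 147 mm ahead of it; z points along the fingers, y is the line along which they close (so a half turn about z gives the same grasp; the last joint's range is limited). The gripper opens to 88 mm and grips with 3 to 60 N. Pads are 18 mm wide; open, the fingers measure 123 mm over their backs; the gripper's body (75 mm by 187 mm) begins 45 mm behind the grasp point.
Start: joints at [-82.867, 21.807, 74.336, -0, 83.858, -12.336], TCP at [0.183, -0.519, 0.405] pointing down, gripper open.
Joint ranges: [-178.18, 178.18], [-50.72, 133.34], [12.68, 142.11], [-81.47, 261.47], [9.98, 163.14], [-165.26, 165.26]. Speed limits (degrees/s): [136.94, 136.94, 180, 180, 180, 180].

### API

Orientations are given as a 3x3 rotation matrix whose columns are the frame's x, y, z axes.
In Python, from workcell import sense, capture, hand_in gives the robot as it stands.
- The arm moves only by the shell command python3 -m pendant 'ROWS'. ROWS is JSON, a list of rows, each a list of 7 numbers: the shift along the tool's x, y, z scaled (see below), then the turn, a rotation vector about the tool's x, y, z scaled (see below), then the closure in counts, from 0 (fully open) to 255 (shut). A call has 1 to 5 rows; each row shifts and turns the commanded pose from where the row before left it, along the tool's axes as they then stand; what a row does not reach is not made up. The controller multiplies each number of a shift by 0.25 m and each number of a turn by 6 degrees. A row lasts 1/12 s, in which the tool goes at most 41.7 mm and 7.16 degrees, less where a joint would pass 70% of its speed; a pose out of reach is approached as far as the arm can. A call with a number of a shift or a turn outside -1 to 1 is refused whole. A call with a gripper value outside its range is refused whole. The fingers move at their own pace and stop on an object; the grip force is fixed at half the most. Time passes only in rows, so rows that do not move let the fingers close. It gives the time, the measured TCP pose, the force, the opening and the grip force at its end, in the units of the state.
- sense(): the state, without advancing time (a new reading comes with each control period).
- capture(name): name is "scene" or "top"; returns a dict with "color" (420x560x3 uint8, red, green, blue), "z_map" (420x560 float32, m along the optical axis (not along the pixel's ray), 0 where there is no reading), "camera_matrix" (3x3 intrinsics, pixels), "rvec" (rotation vector, rad) and "tvec" (3), from world to camera coordinates, as OpenCV has them. Camera axes: x right, y down, z forward; pixel columns grow to the right and rows downward; lengths in m; the calibration is good to about 2 mm. A picture is of the moment at which its call begins.
- hand_in(): hands the job in; it is judged then, once.
The state is a dict: "clock": time; "qpos": joint angles; "joint_vel": joint speeds; "tau": joint torques, N m; "eef_pos": TCP position; "tool_rot": TCP orientation; "ft_force": force on the tool from outside, world axes, zero at the start; "wrist_torque": the same for the moment, N m; "width": finger opening in m; "grip_force": force on a finger pad.
Only numpy, scipy, OpenCV 4.12 (cv2) and the standard library are available. Lean on these libraries where they do the work, as an engineer would, in place of code of your own. Each camera call takes 0.05 s, during which the arm holds its last target. There are 200 camera calls.

## Working session

There is one attempt and no reset: what is moved stays moved. The work goes in short steps, Python scripts to look and compute and a shell command to move; the robot and the scene stay as the last step left them, time stands still between calls to the robot, and variables do not carry over. Pictures are saved under pics/ and viewed, at most 10 in all, crops included, and the job is handed in when it is done.

```bash
mkdir -p pics; ls
python3 - <<'E'
from workcell import sense,capture
import cv2,numpy as np
s=sense();print(s['eef_pos'],s['tool_rot'],s['width'],s['clock'],s['ft_force'])
for n in('scene','top'):
    c=capture(n);cv2.imwrite(f'pics/{n}0.png',c['color'][:,:,::-1]);np.savez(f'{n}0.npz',**c)
    R=cv2.Rodrigues(c['rvec'])[0];print(n,-R.T@c['tvec'],R[2],c['camera_matrix'])
E
```

```text
pics
[ 0.18330203 -0.51851611  0.40414238] [[ 9.42835703e-01  3.33257862e-01 -1.84098217e-04]
 [ 3.33257774e-01 -9.42834660e-01  1.43557430e-03]
 [ 3.04842243e-04 -1.41486287e-03 -9.99998953e-01]] 0.08790093173184348 0.0 [ 0.06260404  0.20554219 -0.00572522]
scene [-0.17404128  0.36259263  0.54263664] [ 0.75169254 -0.39300398 -0.52962837] [[429.08509247   0.         280.61002696]
 [  0.         429.08509247 210.58518228]
 [  0.           0.           1.        ]]
top [0.3946212  0.02534277 0.90502234] [ 0.12456812 -0.01593522 -0.99208309] [[418.96905199   0.         275.48142824]
 [  0.         418.96905199 206.6115541 ]
 [  0.           0.           1.        ]]
```

View pics/top0.png

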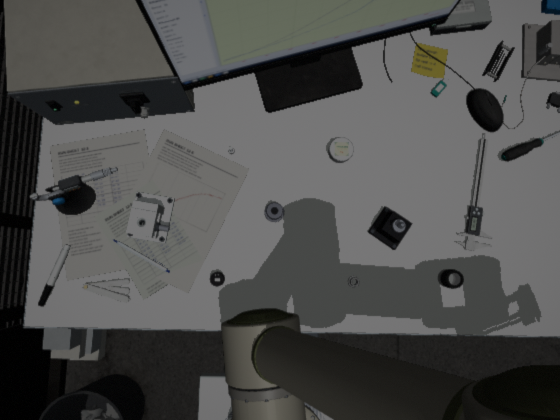

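View pics/scene0.png

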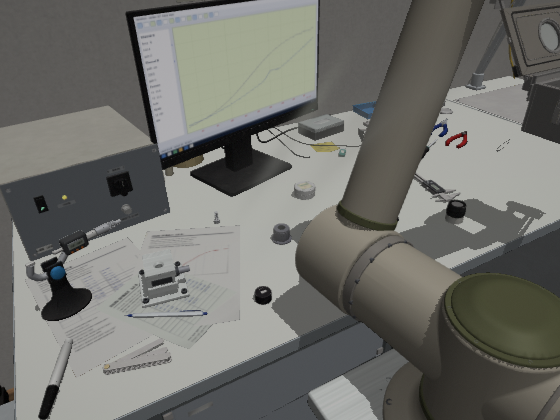

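The top view shows the bracket near (145,220), the cap near (274,211), the stand with the pin near (390,227), and the tin near (340,149). I'll measure these from the depth map.

```bash
cat > h.py <<'E'
import numpy as np,cv2
from workcell import sense,capture
def cloud(c):
    R=cv2.Rodrigues(np.array(c['rvec']))[0];K=c['camera_matrix'];z=c['z_map']
    v,u=np.mgrid[:z.shape[0],:z.shape[1]]
    p=np.stack([(u-K[0,2])/K[0,0]*z,(v-K[1,2])/K[1,1]*z,z],-1)
    P=(p-np.array(c['tvec']).ravel())@R
    P[z<=0]=np.nan
    return P
def crop(c,boxes,fn,k=5):
    ims=[cv2.resize(c['color'][b[1]:b[3],b[0]:b[2],::-1],None,fx=k,fy=k,interpolation=cv2.INTER_CUBIC) for b in boxes]
    cv2.imwrite(fn,np.clip(np.hstack(ims)*1.6,0,255).astype(np.uint8))
E
python3 - <<'E'
from h import *
np.set_printoptions(precision=4,suppress=True)
c=dict(np.load('top0.npz'));P=cloud(c)
crop(c,[(115,185,185,255),(250,185,300,255)][:1]+[(365,185,435,255)],'pics/crop0.png')
print('table z',np.nanmedian(P[230:300,180:210,2]))
def rep(n,b,zl,zh):
    Q=P[b[1]:b[3],b[0]:b[2]].reshape(-1,3);Q=Q[(Q[:,2]>zl)&(Q[:,2]<zh)]
    if len(Q)<4: print(n,len(Q));return
    r=cv2.minAreaRect(Q[:,:2].astype(np.float32)*1000)
    print(n,len(Q),'mean',Q.mean(0),'mid',(Q.min(0)+Q.max(0))/2,'ext',np.ptp(Q,axis=0),'rect mm',r)
rep('collar',(365,185,435,255),.066,.074)
rep('collar-all',(365,185,435,255),.062,.1)
rep('head',(365,185,435,255),.080,.1)
rep('standtop',(365,185,435,255),.05,.06)
rep('standfoot',(365,185,435,255),.005,.012)
rep('lug',(115,185,185,255),.058,.066)
rep('foot',(115,185,185,255),.005,.012)
rep('captop',(255,190,295,230),.025,.035)
rep('brim',(255,190,295,230),.002,.008)
rep('capall',(255,190,295,230),.002,.04)
rep('tin',(320,130,360,170),.015,.04)
rep('A',(205,265,230,290),.01,.04)
rep('B',(342,270,362,292),.005,.04)
rep('C',(435,262,470,295),.005,.07)
rep('bolt',(222,140,242,160),.01,.04)
E
```

```text
table z 0.0008191073972603583
collar 97 mean [ 0.4674 -0.2343  0.0695] mid [ 0.4682 -0.2365  0.0698] ext [0.0247 0.0267 0.0071] rect mm ((467.6583251953125, -236.7376708984375), (24.774805068969727, 25.684673309326172), 64.2335205078125)
collar-all 146 mean [ 0.4672 -0.2342  0.0738] mid [ 0.4682 -0.2365  0.0768] ext [0.0247 0.0267 0.0295] rect mm ((468.24737548828125, -236.4137420654297), (24.510631561279297, 26.58298683166504), 2.2632176876068115)
head 39 mean [ 0.4671 -0.2353  0.0867] mid [ 0.4672 -0.2364  0.0862] ext [0.0121 0.0124 0.0107] rect mm ((467.03948974609375, -236.4409942626953), (12.413289070129395, 12.022527694702148), 86.61553192138672)
standtop 371 mean [ 0.4674 -0.2344  0.0558] mid [ 0.4674 -0.2374  0.055 ] ext [0.0611 0.063  0.0097] rect mm ((467.67498779296875, -236.55450439453125), (46.405029296875, 46.912757873535156), 56.3430061340332)
standfoot 352 mean [ 0.4641 -0.2196  0.0078] mid [ 0.4669 -0.2564  0.0085] ext [0.0951 0.1337 0.007 ] rect mm ((449.2690734863281, -262.73492431640625), (133.7486114501953, 69.49139404296875), 55.58530044555664)
lug 850 mean [0.4
[... 1302 characters left out ...]
491699219, 130.74014282226562), (26.99118995666504, 27.449514389038086), 1.9074516296386719)
B 69 mean [ 0.3525 -0.1563  0.0128] mid [ 0.3524 -0.157   0.0127] ext [0.021  0.0218 0.0152] rect mm ((352.3682556152344, -156.9905548095703), (21.00498390197754, 21.805423736572266), 0.3322086036205292)
C 405 mean [ 0.3635 -0.3531  0.0358] mid [ 0.3582 -0.3573  0.0261] ext [0.0487 0.0391 0.0421] rect mm ((358.0972595214844, -357.28070068359375), (48.79512405395508, 38.895835876464844), 0.305217981338501)
bolt 20 mean [0.6286 0.1106 0.0229] mid [0.6295 0.1107 0.0213] ext [0.0081 0.0084 0.0192] rect mm ((629.9441528320312, 110.87583923339844), (7.195408821105957, 8.610092163085938), 78.98265838623047)
```

View pics/crop0.png

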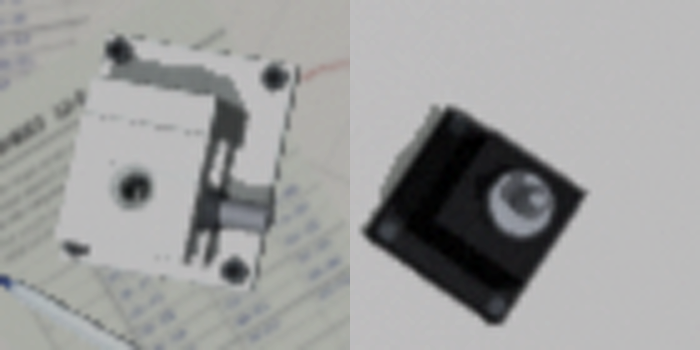

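The crop shows the hole mouth at about full-frame pixel (141,222) and the pin in the stand at about (469,226). I'll refine the hole location and work out the first move.

```bash
cat >> h.py <<'E'
def onplane(c,u,v,z):
    R=cv2.Rodrigues(np.array(c['rvec']))[0];K=c['camera_matrix']
    d=R.T@np.array([(u-K[0,2])/K[0,0],(v-K[1,2])/K[1,1],1]);o=-R.T@np.array(c['tvec']).ravel()
    return o+d*(z-o[2])/d[2]
def pl(x,y,z=None):
    s=sense();d=np.array([x,y,z if z is not None else s['eef_pos'][2]])-s['eef_pos']
    print('at',s['eef_pos'],'units',s['tool_rot'].T@d/.25,'t',s['clock'],'F',s['ft_force'],'w',s['width'])
E
python3 - <<'E'
from h import *
np.set_printoptions(precision=4,suppress=True)
for n,b in(('top',(128,210,154,235)),('scene',None)):
    c=dict(np.load(n+'0.npz'))
    if b is None:
        R=cv2.Rodrigues(c['rvec'])[0];q=c['camera_matrix']@(R@np.array([.467,.286,.062])+c['tvec'].ravel());q=q[:2]/q[2];print(q)
        b=[int(q[0])-10,int(q[1])-7,int(q[0])+11,int(q[1])+8]
    g=cv2.cvtColor(c['color'],cv2.COLOR_RGB2GRAY).astype(float)[b[1]:b[3],b[0]:b[2]]
    if n=='scene': print(g.astype(int))
    bg=np.median(g);v,u=np.mgrid[b[1]:b[3],b[0]:b[2]]
    k=(g<bg*.82)&(np.hypot(u-(b[0]+b[2])/2,v-(b[1]+b[3])/2)<10)
    print(n,bg,k.sum(),u[k].mean(),v[k].mean(),np.ptp(u[k])+1,np.ptp(v[k])+1,onplane(c,(u[k].min()+u[k].max())/2,(v[k].min()+v[k].max())/2,.062),onplane(c,u[k].mean(),v[k].mean(),.062))
pl(.4675,-.2365,.28)
c=dict(np.load('scene0.npz'));P=cloud(c)
for nm,x,y,lo,hi in(('captop',.4965,.0135,.027,.034),('lug',.47,.28,.057,.066),('cap body',.4965,.0135,.01,.034)):
    k=(np.hypot(P[...,0]-x,P[...,1]-y)<.05)&(P[...,2]>lo)&(P[...,2]<hi);Q=P[k];print(nm,len(Q),Q.mean(0),(Q.min(0)+Q.max(0))/2,np.ptp(Q,axis=0))
E
```

```text
top 117.0 50 141.42 222.38 8 8 [0.4619 0.2799 0.062 ] [0.4621 0.2801 0.062 ]
[153.8906 263.7043]
[[165 167 167 166 164 168 170 167 166 164 165 167 167 168 170 169 168 169
  167 166 166]
 [165 166 167 164 167 169 168 166 168 170 173 170 168 167 167 166 165 165
  165 165 165]
 [165 166 165 169 174 173 171 170 168 167 167 167 166 166 165 165 166 164
  166 165 165]
 [172 173 170 169 169 167 166 166 167 166 167 165 166 167 167 167 167 167
  166 165 163]
 [169 167 167 167 166 167 166 166 166 166 167 167 167 167 166 165 163 162
  162 162 161]
 [167 167 167 168 167 167 168 167 169 167 166 165 163 163 163 163 160 157
  157 160 161]
 [167 168 167 169 169 168 166 165 164 163 163 163 161 165 171 166 157 150
  147 147 156]
 [168 168 167 165 164 163 163 164 163 164 163 157 155 162 174 167 158 152
  145 138 148]
 [166 164 165 166 165 163 164 163 165 164 160 152 153 160 141 110 102  95
   97 130 133]
 [166 164 166 165 164 165 165 165 166 166 150 145 135 102  81  94  95  90
   81 107 146]
 [167 165 164 167 166 168 168 168 168 168 152 140  95  89  96 100  96  92
   81 121 161]
 [169 169 168 169 169 169 169 168 167 166 164 147 101  87  95  98 111 124
  155 159 163]
 [166 169 169 168 167 167 167 168 169 169 170 166 162 160 159 158 159 158
  161 163 164]
 [162 168 169 169 170 171 170 168 167 165 165 164 164 163 164 163 165 164
  165 165 164]
 [ 72 165 170 168 168 165 165 164 165 165 164 164 165 166 165 165 165 166
  164 163 163]]
scene 165.0 28 158.71428571428572 265.5 9 4 [0.4573 0.2794 0.062 ] [0.4576 0.2798 0.062 ]
at [ 0.1833 -0.5185  0.4042] units [ 1.4476 -0.684   0.4981] t 0.1 F [ 0.5422 -1.2217  0.3562] w 0.08810448716035736
captop 120 [0.4942 0.0138 0.0295] [0.4941 0.0134 0.0295] [0.0332 0.0345 0.0049]
lug 727 [0.4653 0.2795 0.0614] [0.4688 0.2792 0.0606] [0.075  0.0594 0.0071]
cap body 236 [0.4895 0.0161 0.024 ] [0.4937 0.0134 0.021 ] [0.0342 0.0345 0.0219]
```

```bash
python3 -m pendant '[[0,0,0.1,0,0,0.81,0],[0,0,0.1,0,0,0.81,0],[0,0,0.1,0,0,0.81,0],[0,0,0.1,0,0,0.81,0],[0,0,0,0,0,0,0]]'; python3 -c "
from h import *
pl(.4675,-.2365,.28);print(sense()['tool_rot'])"
```

```text
clock: 0.52
eef_pos: [0.1831, -0.5178, 0.3004]
tool_rot: [[1.0, -0.003, -0.001], [-0.003, -1.0, 0.009], [-0.001, -0.009, -1.0]]
ft_force: [-0.3, -0.3, -0.9]
width: 0.0879
grip_force: 0.0
at [ 0.18312549 -0.51776023  0.30039086] units [ 1.13466205 -1.12725963  0.08999592] t 0.5167 F [-0.29591315 -0.30844594 -0.86542499] w 0.08786584927447226
[[ 0.99999591 -0.00261278 -0.00116271]
 [-0.0026026  -0.999959    0.00867364]
 [-0.00118532 -0.00867058 -0.99996171]]
```

```bash
python3 -m pendant '[[0.113,-0.112,0,0,0,0,0],[0.113,-0.112,0,0,0,0,0],[0.113,-0.112,0,0,0,0,0],[0.113,-0.112,0,0,0,0,0],[0.113,-0.112,0,0,0,0,0]]' >/dev/null;  python3 -m pendant '[[0.113,-0.112,0,0,0,0,0],[0.113,-0.112,0,0,0,0,0],[0.113,-0.112,0,0,0,0,0],[0.113,-0.112,0,0,0,0,0],[0.113,-0.112,0,0,0,0,0]]' >/dev/null; python3 -m pendant '[[0,0,0,0,0,0,0],[0,0,0,0,0,0,0],[0,0,0,0,0,0,0]]' >/dev/null; python3 -c "
from h import *
pl(.4675,-.2365,.226);print(sense()['tool_rot'])
c=capture('scene');R=cv2.Rodrigues(c['rvec'])[0];q=c['camera_matrix']@(R@np.array([.467,-.236,.09])+c['tvec'].ravel());q=(q[:2]/q[2]).astype(int);print(q)
crop(c,[(q[0]-60,q[1]-60,q[0]+60,q[1]+50)],'pics/a1.png')"
```

```text
at [ 0.46561108 -0.23859423  0.30550178] units [ 0.0074264  -0.00858857  0.31800453] t 1.6 F [ 0.33756648 -0.62975159 -0.02581593] w 0.08837309959951564
[[ 9.99996709e-01  2.52135613e-03  4.74650868e-04]
 [ 2.52169956e-03 -9.99996558e-01 -7.24348737e-04]
 [ 4.72822894e-04  7.25543279e-04 -9.99999625e-01]]
[384 178]
```

View pics/a1.png

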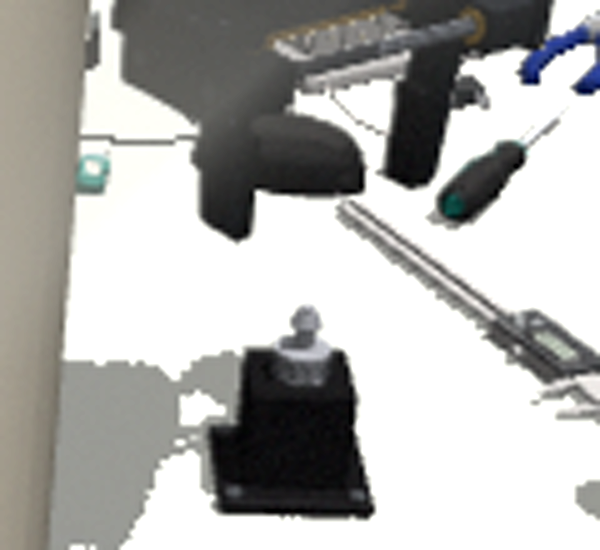

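The fingers, near crop (225,210) and (410,160), straddle the pin at (305,340). I'll go down and close.

```bash
python3 -m pendant '[[0.005,-0.0085,0.1,0,0,0,0],[0,0,0.1,0,0,0,0],[0,0,0.08,0,0,0,0],[0,0,0.038,0,0,0,0],[0,0,0,0,0,0,0]]' ; python3 -c "
from h import *
P=cloud(capture('scene'));k=(np.hypot(P[...,0]-.467,P[...,1]+.2365)<.02)&(P[...,2]>.06)&(P[...,2]<.095);Q=P[k];print('pin scene',len(Q),(Q.min(0)+Q.max(0))/2,np.ptp(Q,axis=0))
pl(.467,-.2365,.226)"
```

```text
clock: 2.07
eef_pos: [0.4661, -0.2372, 0.2239]
tool_rot: [[1.0, -0.001, -0.003], [-0.001, -1.0, 0.002], [-0.003, -0.002, -1.0]]
ft_force: [-0.3, -0.1, 0.6]
width: 0.0879
grip_force: 0.0
pin scene 119 [ 0.46442205 -0.23736611  0.07574084] [0.02617731 0.02520969 0.03020265]
at [ 0.46652566 -0.23716596  0.22521203] units [ 0.00189272 -0.00266722 -0.00315182] t 2.1167 F [-0.14662387  0.20436592  0.92592399] w 0.08812331804842491
```

```bash
python3 -m pendant '[[0,0,0,0,0,0,170],[0,0,0,0,0,0,200],[0,0,0,0,0,0,255],[0,0,0,0,0,0,255],[0,0,0,0,0,0,255]]' ; python3 -m pendant '[[0,0,0,0,0,0,255],[0,0,0,0,0,0,255],[0,0,0,0,0,0,255],[0,0,0,0,0,0,255]]'
```

```text
clock: 2.53
eef_pos: [0.467, -0.2363, 0.2257]
tool_rot: [[1.0, 0.001, 0.001], [0.001, -1.0, -0.001], [0.001, 0.001, -1.0]]
ft_force: [0.3, 0.4, 0.1]
width: 0.0571
grip_force: 0.0
clock: 2.87
eef_pos: [0.4669, -0.2363, 0.2253]
tool_rot: [[1.0, 0.001, 0.0], [0.001, -1.0, -0.0], [0.0, 0.0, -1.0]]
ft_force: [-0.4, 0.1, 0.4]
width: 0.0304
grip_force: 0.0
```

```bash
python3 -m pendant '[[0,0,0,0,0,0,255],[0,0,0,0,0,0,255],[0,0,0,0,0,0,255],[0,0,0,0,0,0,255]]'; python3 -m pendant '[[0,0,-0.06,0,0,0,255],[0,0,-0.1,0,0,0,255],[0,0,-0.1,0,0,0,255],[0,0,-0.04,0,0,0,255],[0,0,0,0,0,0,255]]';python3 -c "
from h import *
pl(.4615,.28)"
```

```text
clock: 3.2
eef_pos: [0.4669, -0.2363, 0.2253]
tool_rot: [[1.0, 0.001, 0.0], [0.001, -1.0, -0.0], [0.0, 0.0, -1.0]]
ft_force: [0.8, -0.6, 0.3]
width: 0.0234
grip_force: 30.0
clock: 3.62
eef_pos: [0.4671, -0.2363, 0.3024]
tool_rot: [[1.0, 0.001, 0.003], [0.001, -1.0, -0.003], [0.003, 0.003, -1.0]]
ft_force: [0.6, -0.6, -1.2]
width: 0.0237
grip_force: 30.0
at [ 0.46709521 -0.23632679  0.30242255] units [-0.02111306 -2.06531276 -0.0056611 ] t 3.6167 F [ 0.64530938 -0.57069072 -1.19144804] w 0.023689050157424583
```

```bash
python3 -m pendant '[[0,-0.1,0,0,0,0,255],[0,-0.14,0,0,0,0,255],[0,-0.14,0,0,0,0,255],[0,-0.14,0,0,0,0,255],[0,-0.14,0,0,0,0,255]]'>/dev/null; python3 -m pendant '[[0,-0.14,0,0,0,0,255],[0,-0.14,0,0,0,0,255],[0,-0.14,0,0,0,0,255],[0,-0.14,0,0,0,0,255],[0,-0.14,0,0,0,0,255]]'>/dev/null;  python3 -m pendant '[[0,-0.14,0,0,0,0,255],[0,-0.14,0,0,0,0,255],[0,-0.14,0,0,0,0,255],[0,-0.14,0,0,0,0,255],[0,-0.1,0,0,0,0,255]]'>/dev/null;python3 -m pendant '[[-0.02,-0.04,0,0,0,0,255],[0,0,0,0,0,0,255],[0,0,0,0,0,0,255],[0,0,0,0,0,0,255]]';python3 -c "
from h import *
pl(.4615,.28)
c=capture('scene');np.savez('s1.npz',**c);R=cv2.Rodrigues(c['rvec'])[0];q=c['camera_matrix']@(R@np.array([.4615,.28,.1])+c['tvec'].ravel());q=(q[:2]/q[2]).astype(int);print(q)
d=capture('top');np.savez('t1.npz',**d)
cv2.imwrite('pics/b1.png',np.hstack([cv2.resize(c['color'][q[1]-40:q[1]+50,q[0]-45:q[0]+45,::-1],(450,450),interpolation=2)]))"
```

```text
clock: 5.2
eef_pos: [0.4618, 0.2776, 0.2999]
tool_rot: [[1.0, -0.001, -0.001], [-0.001, -1.0, -0.001], [-0.001, 0.001, -1.0]]
ft_force: [-0.1, -0.0, -0.3]
width: 0.0237
grip_force: 30.0
at [0.46176078 0.27757825 0.29987654] units [-1.04814320e-03 -9.68647482e-03 -4.88561851e-06] t 5.2 F [-0.11366236 -0.04224227 -0.25390892] w 0.023696768871671058
[154 247]
```

View pics/b1.png

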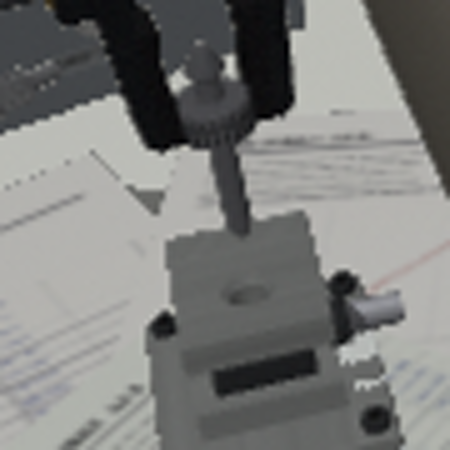

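The pin is held at crop (215,110) with its tip at (240,230), above the hole at (248,293). It may be slightly tilted, so I'll measure it against the projected vertical.

```bash
cat > m.py <<'E'
from h import *
np.set_printoptions(precision=4,suppress=True)
import sys
f,x0,y0=sys.argv[1],float(sys.argv[2]),float(sys.argv[3])
c=dict(np.load(f));P=cloud(c);R=cv2.Rodrigues(c['rvec'])[0];o=-R.T@c['tvec'].ravel()
for lo,hi,r in((.096,.102,.005),(.102,.108,.005),(.108,.114,.005),(.114,.120,.005),(.120,.126,.005),(.126,.131,.005),(.137,.145,.013),(.154,.160,.007),(.15,.17,.007)):
    k=(np.hypot(P[...,0]-x0,P[...,1]-y0)<.016)&(P[...,2]>lo)&(P[...,2]<hi);Q=P[k]
    if len(Q)<3: print(lo,len(Q));continue
    m=Q.mean(0);e=(m-o)[:2];e/=np.hypot(*e);t=np.array([-e[1],e[0]])
    near=(Q[:,:2]@e).min()+r; lat=((Q[:,:2]@t).min()+(Q[:,:2]@t).max())/2
    print(lo,hi,len(Q),'axis',e*near+t*lat,'width',np.ptp(Q[:,:2]@t))
E
python3 m.py s1.npz .4618 .2776
python3 - <<'E'
from h import *
c=dict(np.load('s1.npz'));R=cv2.Rodrigues(c['rvec'])[0]
for p in([.4595,.2776,.165],[.4595,.2776,.09]):
    q=c['camera_matrix']@(R@np.array(p)+c['tvec'].ravel());q=q[:2]/q[2];print((q-[109,207])*5)
E
```

```text
0.096 0.102 17 axis [0.4601 0.2783] width 0.008836842712164783
0.102 0.108 16 axis [0.4607 0.2781] width 0.009327460000266796
0.108 0.114 15 axis [0.461  0.2778] width 0.009115483498175425
0.114 0.12 20 axis [0.458  0.2787] width 0.009070634691074164
0.12 0.126 14 axis [0.4591 0.2778] width 0.008304229112658712
0.126 2
0.137 0.145 128 axis [0.46  0.277] width 0.02709078855942082
0.154 0.16 41 axis [0.4589 0.2766] width 0.02840126436594287
0.15 0.17 93 axis [0.459 0.277] width 0.029152279473983356
[198.82243146  44.21033258]
[239.26058196 224.87100252]
```

```bash
python3 -m pendant '[[-0.001,-0.0097,0.04,0,0,0,255],[0,0,0.04,0,0,0,255],[0,0,0.02,0,0,0,255],[0,0,0,0,0,0,255]]'; python3 -m pendant '[[0,0,0.02,0,0,0,255],[0,0,0.02,0,0,0,255],[0,0,0.01,0,0,0,255],[0,0,0,0,0,0,255]]'; python3 -c "
from h import *
pl(.4615,.28,.2313)"
```

```text
clock: 5.63
eef_pos: [0.4612, 0.2808, 0.2735]
tool_rot: [[1.0, 0.0, -0.003], [0.0, -1.0, -0.001], [-0.003, 0.001, -1.0]]
ft_force: [0.1, 0.5, -0.0]
width: 0.0238
grip_force: 30.0
clock: 5.97
eef_pos: [0.4614, 0.281, 0.2622]
tool_rot: [[1.0, 0.001, -0.001], [0.001, -1.0, -0.001], [-0.001, 0.001, -1.0]]
ft_force: [1.4, -2.0, -1.7]
width: 0.0241
grip_force: 30.0
at [0.46139928 0.2809905  0.26215517] units [0.00049195 0.0038797  0.12342296] t 5.9667 F [ 1.40895489 -1.9840801  -1.69404862] w 0.02410658214893812
```

```bash
python3 -m pendant '[[0.001,0.004,0,0,0,0,255],[0,0,0.02,0,0,0,255],[0,0,0.02,0,0,0,255],[0,0,0,0,0,0,255]]'; python3 -m pendant '[[0,0,0.02,0,0,0,255],[0,0,0.02,0,0,0,255],[0,0,0,0,0,0,255],[0,0,0,0,0,0,255]]'
```

```text
clock: 6.3
eef_pos: [0.4614, 0.2801, 0.2517]
tool_rot: [[1.0, 0.001, -0.001], [0.001, -1.0, -0.0], [-0.001, 0.0, -1.0]]
ft_force: [0.4, -0.5, -0.3]
width: 0.0237
grip_force: 30.0
clock: 6.63
eef_pos: [0.4616, 0.2802, 0.2424]
tool_rot: [[1.0, 0.001, -0.001], [0.001, -1.0, -0.0], [-0.001, 0.0, -1.0]]
ft_force: [0.4, 0.2, -0.7]
width: 0.0239
grip_force: 30.0
```

```bash
python3 -m pendant '[[0,0,0.02,0,0,0,255],[0,0,0.016,0,0,0,255],[0,0,0,0,0,0,255],[0,0,0,0,0,0,255]]'; python3 -m pendant '[[0,0,0.004,0,0,0,255],[0,0,0,0,0,0,255]]';python3 -m pendant '[[0,0,0.004,0,0,0,255],[0,0,0,0,0,0,255]]'
```

```text
clock: 6.97
eef_pos: [0.4616, 0.2802, 0.2335]
tool_rot: [[1.0, 0.001, -0.001], [0.001, -1.0, -0.0], [-0.001, 0.0, -1.0]]
ft_force: [0.2, -0.8, -1.2]
width: 0.0236
grip_force: 30.0
clock: 7.13
eef_pos: [0.4617, 0.2802, 0.2327]
tool_rot: [[1.0, 0.0, 0.0], [0.0, -1.0, 0.0], [0.0, -0.0, -1.0]]
ft_force: [-0.0, 0.2, -0.7]
width: 0.0239
grip_force: 30.0
clock: 7.3
eef_pos: [0.4616, 0.2802, 0.2317]
tool_rot: [[1.0, 0.0, 0.0], [0.0, -1.0, 0.0], [0.0, -0.0, -1.0]]
ft_force: [0.5, 0.9, -1.0]
width: 0.0242
grip_force: 30.0
```

```bash
python3 -m pendant '[[0,0,0.004,0,0,0,255],[0,0,0,0,0,0,255]]';python3 -m pendant '[[0,0,0.003,0,0,0,255],[0,0,0,0,0,0,255]]'
```

```text
clock: 7.47
eef_pos: [0.4617, 0.2801, 0.2312]
tool_rot: [[1.0, 0.001, 0.001], [0.001, -1.0, 0.0], [0.001, -0.0, -1.0]]
ft_force: [-2.3, -0.2, 4.6]
width: 0.0239
grip_force: 30.0
clock: 7.63
eef_pos: [0.4616, 0.2802, 0.2311]
tool_rot: [[1.0, 0.001, 0.001], [0.001, -1.0, 0.0], [0.001, -0.0, -1.0]]
ft_force: [-2.5, -1.9, 10.8]
width: 0.0241
grip_force: 30.0
```

Seated, with 10.8 N up on the tool. I'll release it and rise.

```bash
python3 -m pendant '[[0,0,-0.003,0,0,0,150],[0,0,0,0,0,0,60],[0,0,0,0,0,0,0],[0,0,0,0,0,0,0],[0,0,0,0,0,0,0]]'>/dev/null; python3 -m pendant '[[0,0,0,0,0,0,0],[0,0,0,0,0,0,0],[0,0,0,0,0,0,0],[0,0,0,0,0,0,0]]'; python3 -m pendant '[[0,0,-0.04,0,0,0,0],[0,0,-0.1,0,0,0,0],[0,0,-0.12,0,0,0,0],[0,0,-0.05,0,0,0,0],[0,0,0,0,0,0,0]]'; python3 -c "
from h import *
pl(.4955,.0135,.26)
c=capture('scene');np.savez('s2.npz',**c);np.savez('t2.npz',**capture('top'))
crop(c,[(109,207,199,297)],'pics/c1.png',5)"
```

```text
clock: 8.38
eef_pos: [0.4617, 0.2802, 0.2307]
tool_rot: [[1.0, 0.001, -0.0], [0.001, -1.0, -0.0], [-0.0, 0.0, -1.0]]
ft_force: [-0.4, 0.4, -0.0]
width: 0.0819
grip_force: 0.0
clock: 8.8
eef_pos: [0.4619, 0.2803, 0.3119]
tool_rot: [[1.0, 0.001, 0.006], [0.001, -1.0, 0.002], [0.006, -0.002, -1.0]]
ft_force: [0.1, 0.3, 0.4]
width: 0.0882
grip_force: 0.0
at [0.46187555 0.28028245 0.31189961] units [0.13255542 1.06764366 0.2062011 ] t 8.8 F [0.07578677 0.34078169 0.41868391] w 0.08821123077196293
```

View pics/c1.png

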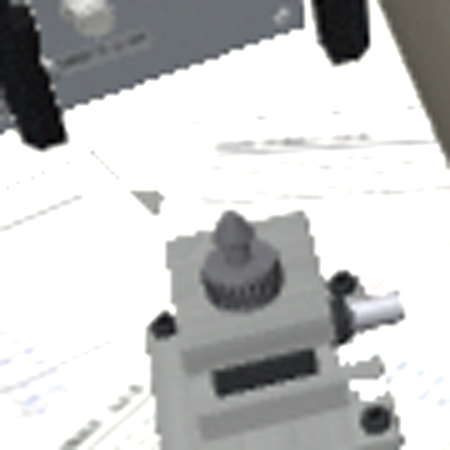

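The pin sits upright on the bracket with its collar down, at crop (240,265), and it is released. Next is the cap.

```bash
python3 -m pendant '[[0.016,0.12,0,0,0,0,0],[0.016,0.14,0,0,0,0,0],[0.016,0.14,0,0,0,0,0],[0.016,0.14,0,0,0,0,0],[0.016,0.14,0,0,0,0,0]]'>/dev/null; python3 -m pendant '[[0.016,0.14,0,0,0,0,0],[0.016,0.14,0,0,0,0,0],[0.02,0.107,0.04,0,0,0,0],[0,0,0.08,0,0,0,0],[0,0,0.08,0,0,0,0]]' >/dev/null; python3 -m pendant '[[0,0,0,0,0,0,0],[0,0,0,0,0,0,0],[0,0,0,0,0,0,0]]'
python3 - <<'E'
from h import *
np.set_printoptions(precision=4,suppress=True)
pl(.4958,.0135,.174)
for f,lab in((capture('scene'),'s'),(capture('top'),'t')):
    P=cloud(f)
    for nm,x,y,r,lo,hi in(('captop',.495,.0135,.022,.024,.034),('brim',.495,.0135,.026,.0025,.02),('collar',.461,.28,.018,.068,.082),('head',.461,.28,.012,.084,.1)):
        k=(np.hypot(P[...,0]-x,P[...,1]-y)<r)&(P[...,2]>lo)&(P[...,2]<hi);Q=P[k]
        if len(Q)>3:print(lab,nm,len(Q),(Q.min(0)+Q.max(0))/2,np.ptp(Q,axis=0))
E
```

```text
clock: 9.98
eef_pos: [0.4949, 0.0137, 0.2586]
tool_rot: [[1.0, 0.001, -0.0], [0.001, -1.0, 0.0], [-0.0, -0.0, -1.0]]
ft_force: [0.3, -0.1, 0.6]
width: 0.0881
grip_force: 0.0
at [0.4949 0.0137 0.2586] units [0.0036 0.0007 0.3383] t 9.9833 F [ 0.2841 -0.1195  0.6422] w 0.0880807649704947
s collar 143 [0.459  0.2808 0.0746] [0.0242 0.0257 0.0133]
s head 51 [0.4586 0.2805 0.0911] [0.0101 0.0132 0.0118]
t captop 6 [0.4816 0.016  0.0281] [0.0024 0.0126 0.0072]
t brim 14 [0.4839 0.0158 0.0105] [0.0059 0.0388 0.0153]
t collar 107 [0.4628 0.2817 0.0737] [0.0259 0.0267 0.0109]
t head 42 [0.4623 0.2816 0.0927] [0.0118 0.0128 0.0128]
```

```bash
python3 -m pendant '[[0.002,0,0.1,0,0,0,0],[0,0,0.1,0,0,0,0],[0,0,0.1,0,0,0,0],[0,0,0.046,0,0,0,0],[0,0,0,0,0,0,0]]'; python3 -m pendant '[[0,0,0,0,0,0,150],[0,0,0,0,0,0,255],[0,0,0,0,0,0,255],[0,0,0,0,0,0,255],[0,0,0,0,0,0,255]]';python3 -m pendant '[[0,0,0,0,0,0,255],[0,0,0,0,0,0,255],[0,0,0,0,0,0,255],[0,0,0,0,0,0,255],[0,0,0,0,0,0,255]]'
```

```text
clock: 10.5
eef_pos: [0.495, 0.0137, 0.1703]
tool_rot: [[1.0, 0.001, -0.003], [0.001, -1.0, 0.001], [-0.003, -0.001, -1.0]]
ft_force: [-0.1, 0.5, -0.1]
width: 0.0881
grip_force: 0.0
clock: 10.92
eef_pos: [0.4954, 0.0134, 0.1725]
tool_rot: [[1.0, 0.001, 0.001], [0.001, -1.0, -0.0], [0.001, 0.0, -1.0]]
ft_force: [-0.4, -0.8, 0.2]
width: 0.0567
grip_force: 0.0
clock: 11.33
eef_pos: [0.4953, 0.0134, 0.1718]
tool_rot: [[1.0, 0.001, 0.0], [0.001, -1.0, -0.0], [0.0, 0.0, -1.0]]
ft_force: [0.2, -0.3, 1.5]
width: 0.0325
grip_force: 30.0
```

```bash
python3 -m pendant '[[0,0,-0.06,0,0,0,255],[0,0,-0.12,0,0,0,255],[0,0,-0.14,0,0,0,255],[0,0,-0.12,0,0,0,255],[0,0,-0.06,0,0,0,255]]'; python3 -m pendant '[[0,-0.06,0,0,0,0,255],[0,-0.12,0,0,0,0,255],[-0.02,-0.14,0,0,0,0,255],[-0.02,-0.14,0,0,0,0,255],[-0.02,-0.14,0,0,0,0,255]]' >/dev/null; python3 -m pendant '[[-0.02,-0.14,0,0,0,0,255],[-0.02,-0.14,0,0,0,0,255],[-0.02,-0.12,0,0,0,0,255],[-0.016,-0.07,0,0,0,0,255],[0,0,0,0,0,0,255]]' >/dev/null; python3 -m pendant '[[0,0,0,0,0,0,255],[0,0,0,0,0,0,255]]'
python3 - <<'E'
from h import *
np.set_printoptions(precision=4,suppress=True)
pl(.4611,.2812)
c=capture('scene');np.savez('s3.npz',**c)
crop(c,[(99,177,209,287)],'pics/d1.png',5)
P=cloud(c)
for nm,r,lo,hi in(('brim',.03,.1185,.126),('brim',.03,.116,.128),('collar',.018,.064,.08),('head',.012,.084,.1)):
        k=(np.hypot(P[...,0]-.459,P[...,1]-.281)<r)&(P[...,2]>lo)&(P[...,2]<hi);Q=P[k]
        if len(Q)>3:print(nm,len(Q),(Q.min(0)+Q.max(0))/2,np.ptp(Q,axis=0))
E
```

```text
clock: 11.75
eef_pos: [0.4954, 0.0135, 0.3]
tool_rot: [[1.0, 0.001, 0.004], [0.001, -1.0, -0.001], [0.004, 0.001, -1.0]]
ft_force: [0.5, 0.2, -0.3]
width: 0.033
grip_force: 30.0
clock: 12.75
eef_pos: [0.4613, 0.2803, 0.2965]
tool_rot: [[1.0, 0.0, -0.0], [0.0, -1.0, -0.0], [-0.0, 0.0, -1.0]]
ft_force: [-0.3, -0.1, -0.8]
width: 0.0329
grip_force: 30.0
at [0.4613 0.2803 0.2965] units [-0.0007 -0.0037 -0.    ] t 12.75 F [-0.2619 -0.1254 -0.8195] w 0.032854323746104086
brim 12 [0.4474 0.2833 0.1251] [0.0145 0.0353 0.0012]
brim 54 [0.4474 0.2804 0.1263] [0.0174 0.0411 0.0034]
collar 171 [0.46   0.2809 0.072 ] [0.0269 0.0266 0.0155]
head 51 [0.4579 0.2805 0.0918] [0.0104 0.0133 0.0108]
```

View pics/d1.png

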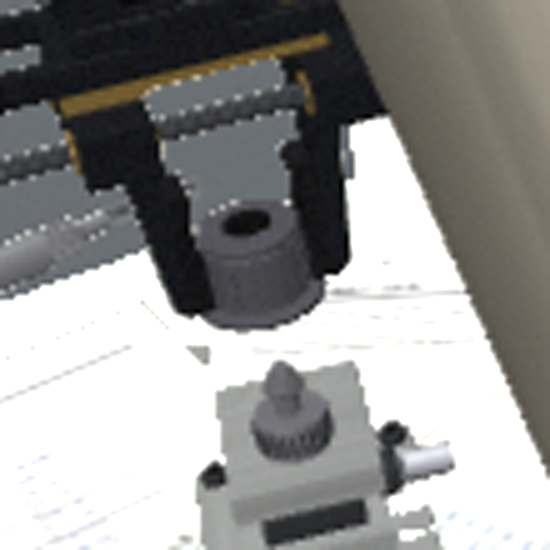

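The cap is level and held above the pin, with its brim at crop (263,310) and the head at (283,375). I'll make a fine correction and descend.

```bash
python3 -m pendant '[[-0.003,-0.002,0.02,0,0,0,255],[0,0,0.04,0,0,0,255],[0,0,0.03,0,0,0,255],[0,0,0,0,0,0,255]]'; python3 -m pendant '[[0,0,0.016,0,0,0,255],[0,0,0.016,0,0,0,255],[0,0,0.012,0,0,0,255],[0,0,0,0,0,0,255],[0,0,0,0,0,0,255]]'
```

```text
clock: 13.13
eef_pos: [0.4602, 0.2809, 0.2722]
tool_rot: [[1.0, -0.0, -0.003], [-0.0, -1.0, -0.001], [-0.003, 0.001, -1.0]]
ft_force: [-0.2, 0.1, -0.6]
width: 0.0329
grip_force: 30.0
clock: 13.55
eef_pos: [0.4604, 0.2814, 0.2632]
tool_rot: [[1.0, 0.001, -0.0], [0.001, -1.0, -0.0], [-0.0, 0.0, -1.0]]
ft_force: [0.0, 0.8, -0.1]
width: 0.0328
grip_force: 30.0
```

```bash
for i in 1; do python3 -m pendant '[[0,0,0.008,0,0,0,255],[0,0,0.008,0,0,0,255],[0,0,0.004,0,0,0,255],[0,0,0,0,0,0,255]]'; python3 -m pendant '[[0,0,0.004,0,0,0,255],[0,0,0.004,0,0,0,255],[0,0,0,0,0,0,255]]'; done | grep -E 'eef|ft|width'
```

```text
eef_pos: [0.4606, 0.2813, 0.2587]
ft_force: [-0.0, -1.9, 3.3]
width: 0.0327
eef_pos: [0.4607, 0.2812, 0.2572]
ft_force: [0.7, -2.7, 7.2]
width: 0.0327
```

```bash
(python3 -m pendant '[[0,0.002,0.004,0,0,0,255],[0,0,0,0,0,0,255]]'; python3 -m pendant '[[0,0,0.004,0,0,0,255],[0,0,0,0,0,0,255]]';python3 -m pendant '[[0,0,0.004,0,0,0,255],[0,0,0,0,0,0,255]]') | grep -E 'eef|ft|width'
```

```text
eef_pos: [0.4608, 0.2809, 0.2563]
ft_force: [0.9, -0.3, 6.1]
width: 0.0325
eef_pos: [0.4607, 0.281, 0.255]
ft_force: [0.8, -0.6, 5.8]
width: 0.0332
eef_pos: [0.4605, 0.281, 0.2534]
ft_force: [0.0, -0.4, -1.4]
width: 0.033
```

The force dropped, so the cap has clicked. I'll slide it down to the collar.

```bash
(python3 -m pendant '[[0,0,0.008,0,0,0,255],[0,0,0.006,0,0,0,255],[0,0,0.004,0,0,0,255],[0,0,0,0,0,0,255]]'; python3 -m pendant '[[0,0,0.004,0,0,0,255],[0,0,0,0,0,0,255]]';python3 -m pendant '[[0,0,0.003,0,0,0,255],[0,0,0,0,0,0,255]]') | grep -E 'eef|ft|width'
```

```text
eef_pos: [0.4603, 0.2809, 0.2483]
ft_force: [-0.1, -0.4, -1.2]
width: 0.0329
eef_pos: [0.4604, 0.2809, 0.2478]
ft_force: [-1.0, -1.1, 1.2]
width: 0.0328
eef_pos: [0.4603, 0.2809, 0.2477]
ft_force: [-1.5, -1.6, 7.3]
width: 0.0331
```

```bash
(python3 -m pendant '[[0,0,0.002,0,0,0,255],[0,0,0,0,0,0,255],[0,0,0,0,0,0,255]]';python3 -m pendant '[[0,0,0.001,0,0,0,255],[0,0,0,0,0,0,255],[0,0,0,0,0,0,255],[0,0,0,0,0,0,255]]') | grep -E 'clock|eef|ft|width'; python3 -c "
from h import *
crop(capture('scene'),[(99,177,209,287)],'pics/e1.png',5)"
```

```text
clock: 15.55
eef_pos: [0.4603, 0.2808, 0.2477]
ft_force: [-3.6, -2.3, 12.6]
width: 0.0329
clock: 15.88
eef_pos: [0.4603, 0.2808, 0.2477]
ft_force: [-4.0, -2.9, 13.5]
width: 0.0329
```

View pics/e1.png

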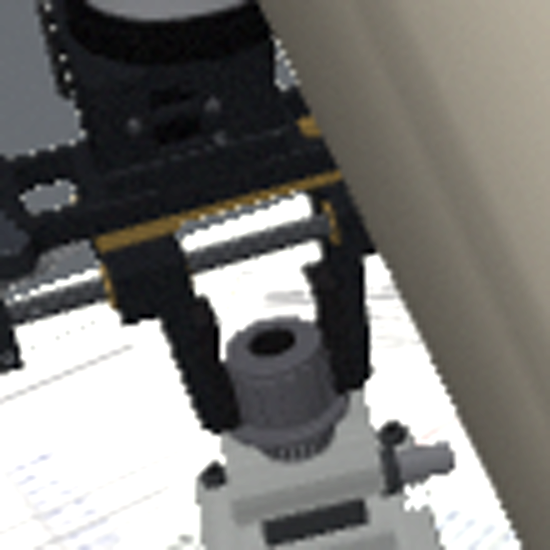

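The cap sits level on the knurled collar, with its brim at crop (290,430). The fingers still grip it and press with 13.5 N.

```bash
python3 -c "
from workcell import *
print(sense()['ft_force'],hand_in())"
```

```text
the job is handed in; nothing more can be done
[-4.19914067 -3.01260674 15.26141156] None
```

The pin is seated in the bracket and released. The cap clicked home on its collar, and I handed the job in with the fingers still gripping it and pressing down at about 15 N; the hand-in call returned no verdict.

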